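# Flip up the length stop and feed the tube to the end stop

### The arm

A 6-joint arm with a two-finger parallel gripper is mounted at the origin on a cart in front of the work surface, level with it; the furniture and walls round the work are solid. World frame = base frame: x ahead of the robot, y to its left, z up, the work surface at z = 0. Lengths are in m, angles in rad, forces in N, time in s.
With the tool pointing down it reaches from about 0.275 to 0.775 m from the base axis. Payload 14.6 kg.
Tool frame: the origin (TCP) lies at the very end of the fingers, on their centre line; the grasp point (between the pads) lies 19 mm behind it; z points along the fingers, y is the direction in which the jaws open and shut (so a half turn about z gives the same grasp; the last joint's range is limited). The gripper opens to 85 mm and grips with 20 to 120 N. Pads are 22 mm wide; open, the fingers measure 114 mm over their backs; the gripper's body (76 mm by 85 mm) begins 54 mm behind the grasp point. The pads swing forward as they close: fully open they stand 13 mm farther back than shut.
Start: joints at [-1.478, 0.263, -0.048, 1.259, 0, 1.415], TCP at [0.129, -0.509, 0.231] pointing down, gripper open.
Joint ranges: [-2.65, 2.65], [-0.89, 1.7], [-1.18, 1.37], [-2.13, 2.11], [-1.35, 1.29], [-3.14, 3.14]. Speed limits (rad/s): [1.89, 1.89, 2.57, 2.79, 3.14, 3.14].

### API

Orientations are given as a unit quaternion [x, y, z, w].
In Python, from rig import * gives the robot as it stands.
- The arm moves only by the tool carry_out, never from a script. Its argument "motion" is one flat list of numbers, 7 for each row, row after row: the shift along the tool's x, y, z normalised to -1 to 1, where 1 is 80 mm, then the turn, a rotation vector about the tool's x, y, z normalised to -1 to 1, where 1 is pi rad, then the opening, from 0 (shut) to 1 (fully open). A call has 1 to 8 rows; each row is the pose to reach, as a shift and turn from the pose commanded when the call began, along the tool's axes at that moment, turning the shorter way round; what a row does not reach only later rows make up. A row lasts 1/10 s, in which the tool goes at most 50 mm and 8.59 degrees, less where a joint would pass 70% of its speed; a pose out of reach is approached as far as the arm can. A call with a number of a shift or a turn outside -1 to 1 is refused whole. A call with a gripper value outside its range is refused whole. The fingers move at their own pace and stop on an object; "force" is the grip in N (left out, the last holds). Time passes only in rows, so rows that repeat a pose let the fingers close. It gives the time, the measured TCP pose, the force and the opening at its end, in the units of the state.
- state(): the state, without advancing time (a new reading comes with each control period).
- read_camera(name): name is "scene" or "top" or "wrist"; returns the picture (400x640x3 uint8, blue, green, red); there is no depth.
- camera_params(name): a dict with "K" (3x3 intrinsics, pixels), "rvec" (rotation vector, rad) and "tvec" (3), from world to camera coordinates, as OpenCV has them; the wrist camera has in their place "tool_from_camera" (4x4, takes a point from camera to tool coordinates, whose origin is the TCP and whose axes are the flange's). Camera axes: x right, y down, z forward; pixel columns grow to the right and rows downward; lengths in m; the calibration is good to about 2 mm. A picture is of the moment at which its call begins: read the wrist's pose just before it. camera_params takes no time and is no camera call.
- hand_in(): hands the job in, once; it reports no verdict.
The state is a dict: "time_s": time; "qpos": joint angles; "qvel": joint speeds; "tau": joint torques, N m; "eef_pos": TCP position; "tool_rot": TCP orientation; "contact_force": force on the tool from outside, world axes, zero at the start; "ft_torque": the same for the moment, N m; "grip_width": finger opening in m.
Only numpy, scipy, OpenCV 4.12 (cv2) and the standard library are available. Lean on these libraries where they do the work, as an engineer would, in place of code of your own. Each camera call takes 0.05 s, during which the arm holds its last target. There are 200 camera calls.

### The job

On the bench is a feed track for square tube with a red, counterweighted flip-up stop arm barring it. With the fingertips push the arm up past its balance point, by the black rubber push rod at its free end, so that it falls back and stays raised by itself; then push the steel tube along the track until its end rests against the yellow end stop. Only push: do not pinch the arm's end or lift the tube off the track, leave the loose things lying round the track where they are, and finish clear of everything.

Things in the scene. Friction and masses are not known exactly. Their poses are not given: they have to be found in the camera images.
- feed_jig: The feed track, fixed to the bench. Origin: on the bench, under the track's centre line, below the arm's blade. y runs along the track to the yellow end stop; x points away from the robot (within 0.2 rad) to the arm's hinge. Track floor: 6 mm up, 64 mm wide, y -180 to +120 mm. Two guide rails 34 mm apart inside, tops 17 mm up, y -172 to +100 mm.
- end_face (a point): Centre of the yellow end stop's face, at feed_jig x 0, y +100, z 22 mm. The stop is a block 52 mm wide, its top 38 mm above the bench.
- hinge (a point): Centre of the stop arm's hinge, at x +200, z 60 mm of feed_jig; the hinge line runs along the jig's y axis. Grey stand round it 84 mm high, on a low foot 74 mm wide from x +30 to +305 mm.
- stop_arm (a joint): Stop arm angle, rad. 0: down, the arm slopes from the hinge up towards the robot, 18 degrees above level. It grows as the free end swings up and away from the robot. Balance point near 0.7: let go below that it falls shut, beyond about 0.85 it falls on slowly (1 to 3 s) to its back stop at 1.48 and stays. Raising takes about 2 N at the push rod.
- blade_tip (a point): Lower end of the steel blade (26 mm wide, 8 mm thick) that hangs from the arm and bars the track at jig y = 0; with the arm down 10 mm above the bench. With the arm raised the blade points at the robot, about 0.26 m up and at least 110 mm behind the track's centre line.
- tube_centre (a point): Centre of the loose square steel tube, 30 x 30 mm, 130 mm long along its y axis, between the rails, centre 21 mm above the bench (its sides stand 19 mm above the rails). It starts on the -y side of the blade, 8 to 35 mm short of it, and slides with a few newtons. Home, its centre is at jig y = +35 mm.
- rod_mid (a point): Middle of the black rubber push rod at the arm's free end: 16 mm diameter, 100 mm long along the jig's y axis, 270 mm from the hinge. Arm down: about 143 mm above the bench, 57 mm to the robot's side of the track's centre line. Push it from below or the robot's side. A steel plate 92 x 26 x 5 mm lies on its far, upper side: pressing on both at once counts as pinching.
- tube: The same tube; origin at the centre of its underside.
- pliers: Bystander: blue-handled pliers, 54 x 179 x 14 mm, lying to the right of the stand.
- bolt_m12: Bystander: dark steel bolt, 23 x 68 x 20 mm, at the far right.
- spanner: Bystander: adjustable spanner, 50 x 227 x 11 mm, lying near the bench's front edge on the right.
- magnet: Bystander: red triangular welding magnet, 85 x 100 x 18 mm, lying near the bench's front edge.
- bearing: Bystander: ball bearing, 47 mm diameter, 14 mm high, behind the left end of the track.
Mind the look-alikes: they are no part of the job. What is shaped like the tube but brown is not meant.

How it is judged:
By the outcome, as a careful person would: the job done as asked, in the order asked, and still so for the second after the job is handed in, with the robot touching nothing.
It also fails if it takes over 51 s, if anything falls off the work surface, if the arm or the gripper's body presses on something with over 40 N, if the wrist force passes 120 N, or if a joint passes its speed limit or range.

## Working session

There is one attempt and no reset: what is moved stays moved. The work goes in short steps, Python scripts to look and compute and a tool call to move; the robot and the scene stay as the last step left them, time stands still between calls to the robot, and variables do not carry over. Pictures are saved under pics/ and viewed, about 8 in all and at most 12, crops included, and the job is handed in when it is done.

Besides the shell and the picture viewer there is one more tool, called in YAML: its name, and indented under it one key for each argument. carry_out: Moves the arm, as the interface text tells. Its arguments: {"type":"object","properties":{"motion":{"type":"array","items":{"type":"number"}},"force":{"type":"number"}},"required":["motion"]}

```bash
mkdir -p pics
python3 - <<'E'
from rig import *
import cv2,numpy as np
print(state())
for n in("scene","top"):
    cv2.imwrite(f"pics/{n}0.png",read_camera(n)); p=camera_params(n); print(n,p)
print(camera_params("wrist"))
E
```

```text
{'time_s': 0.0, 'qpos': array([-1.47828562e+00,  2.63543183e-01, -4.89501296e-02,  1.25936596e+00,
       -5.21224510e-06,  1.41547742e+00]), 'qvel': array([ 0.00042296, -0.00012076,  0.00038795, -0.00151079, -0.00116948,
        0.0002499 ]), 'tau': array([-2.73335118e-04, -6.37625813e+01,  3.84561646e+01,  1.39842712e-02,
       -4.47156356e-05,  4.11611268e-06]), 'eef_pos': array([ 0.12874173, -0.50869574,  0.23080974]), 'tool_rot': array([ 9.92332239e-01,  1.23597915e-01,  1.40828091e-05, -5.31291475e-04]), 'contact_force': array([ 0.68213142,  0.59482147, -0.50512427]), 'ft_torque': array([-0.0016597 , -0.02219493,  0.01735394]), 'grip_width': 0.0854007986897808}
scene {'K': array([[461.80141833,   0.        , 323.32793623],
       [  0.        , 461.80141833, 200.57895142],
       [  0.        ,   0.        ,   1.        ]]), 'rvec': array([ 2.13077617, -0.56859198,  0.27535854]), 'tvec': array([-0.56908392,  0.159433  ,  0.97170034])}
top {'K': array([[470.50429529,   0.        , 309.41503138],
       [  0.        , 470.50429529, 195.40516609],
       [  0.        ,   0.        ,   1.        ]]), 'rvec': array([ 2.15699441, -2.17765875,  0.15959615]), 'tvec': array([-0.18135643,  0.5619994 ,  1.11538392])}
{'K': array([[347.00655129,   0.        , 320.04172904],
       [  0.        , 347.00655129, 197.81732569],
       [  0.        ,   0.        ,   1.        ]]), 'tool_from_camera': array([[-5.71693292e-04, -9.57949253e-01, -2.86937105e-01,
         7.33374962e-02],
       [ 9.99999826e-01, -5.05096411e-04, -3.06117475e-04,
         7.34387607e-05],
       [ 1.48314105e-04, -2.86937230e-01,  9.57949374e-01,
        -1.42141573e-01],
       [ 0.00000000e+00,  0.00000000e+00,  0.00000000e+00,
         1.00000000e+00]])}
```

View pics/scene0.png

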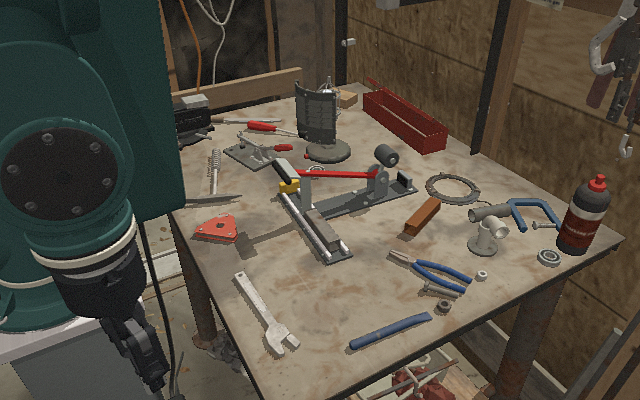

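View pics/top0.png

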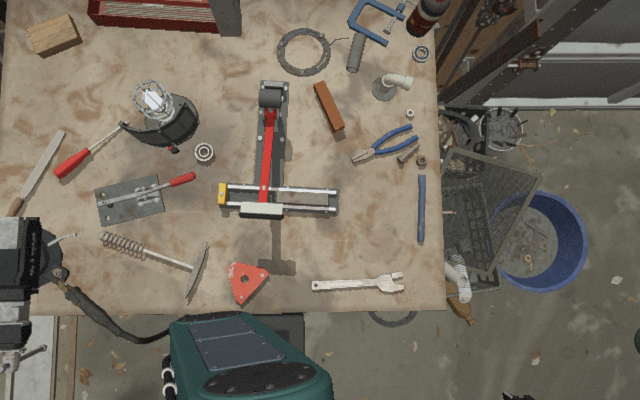

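The top view shows the track from the yellow stop at (222,193) to about (337,202). The arm's rod end is near (262,210), the hinge near (271,100), and the brown look-alike at (328,107), off the track. In the scene view the steel tube lies on the track at (325,232). I'll confirm it in an enlarged crop.

Run:
```python
import cv2,numpy as np
a=cv2.imread("pics/top0.png")[70:230,205:355]; b=cv2.imread("pics/scene0.png")[140:270,260:425]
a=cv2.resize(a,None,fx=3.6,fy=3.6,interpolation=cv2.INTER_CUBIC)
cv2.imwrite("pics/c1.png",a)
cv2.imwrite("pics/c2.png",cv2.resize(b,None,fx=4.5,fy=4.5,interpolation=cv2.INTER_CUBIC))
```

```text
(no output)
```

View pics/c1.png

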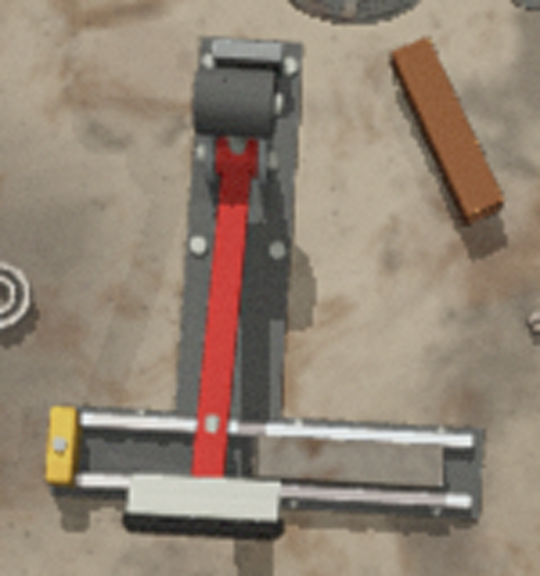

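View pics/c2.png

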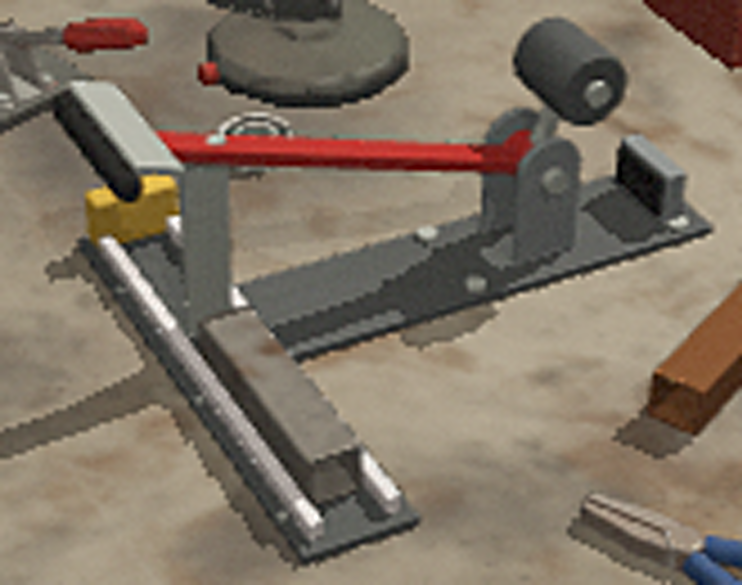

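The crops confirm the target: the grey steel tube lies between the rails, its near end at crop (335,455) in the scene view. The brown one is off the track at (328,107) in the top view, so it isn't meant. Next I fit the jig pose from these pixels.

```bash
cat > h.py <<'E'
from rig import *
import cv2,numpy as np
from scipy.optimize import least_squares
from scipy.spatial.transform import Rotation as R
def proj(n,P):
    p=camera_params(n); return cv2.projectPoints(np.array(P,float),p['rvec'],p['tvec'],p['K'],None)[0].reshape(-1,2)
def j2w(s,P):
    P=np.array(P,float); c,d=np.cos(s[2]),np.sin(s[2])
    return np.c_[s[0]+c*P[:,0]-d*P[:,1], s[1]+d*P[:,0]+c*P[:,1],P[:,2]]
E
python3 - <<'E'
from h import *
top=[((20,-172,17),(472,440)),((-20,-172,17),(470,501)),((32,-180,6),(482,430)),((-32,-180,6),(479,515)),((305,37,6),(202,38)),((305,-37,6),(302,43)),((26,100,38),(77,408)),((-26,100,38),(75,480))]
sc=[((32,-180,6),(417,521)),((-32,-180,6),(303,562)),((305,-37,6),(712,228))]
tube=[((-15,-65,36),(310,462)),((15,-65,36),(358,446)),((-15,65,36),(205,322)),((15,65,36),(242,308))]
ft=lambda q:np.array([(205+x/3.6,70+y/3.6) for x,y in q]); fs=lambda q:np.array([(260+x/4.5,140+y/4.5) for x,y in q])
TP=np.array([a for a,_ in top])/1e3;SP=np.array([a for a,_ in sc])/1e3;UP=np.array([a for a,_ in tube])/1e3
tu=ft([b for _,b in top]);su=fs([b for _,b in sc]);uu=fs([b for _,b in tube])
def f(s):
    return np.r_[(proj("top",j2w(s,TP))-tu),(proj("scene",j2w(s,SP))-su),(proj("scene",j2w(s,UP+[0,s[3],0]))-uu)].ravel()
r=least_squares(f,[.45,0,0,-.09],loss="soft_l1");s=r.x;print(s.round(4));print(r.fun.reshape(-1,2).round(1))
for nm,p in dict(rodmid=(-.057,0,.143),hinge=(.2,0,.06),tubeend=(0,s[3]-.065,.021),end=(0,.1,.022)).items(): print(nm,j2w(s,[p]).round(4))
rod=[(-.057,y,.143) for y in(-.05,.05)]
print("rod pred",proj("top",j2w(s,rod)),proj("scene",j2w(s,rod)))
st=state();M=R.from_quat(st['tool_rot']).as_matrix();print(M.round(3))
E
```

```text
[ 0.5589 -0.0823 -0.0653 -0.0914]
[[ 0.5  1. ]
 [ 0.3 -0. ]
 [ 0.8 -0.2]
 [ 0.5  1.5]
 [-0.1 -0.3]
 [ 0.7  0. ]
 [ 0.1  0.1]
 [-0.9  1.2]
 [ 0.3 -2.2]
 [-0.6 -2.3]
 [ 0.  -1.6]
 [-0.   0.5]
 [ 1.7 -0. ]
 [-1.2 -0.8]
 [ 2.1 -1.1]]
rodmid [[ 0.5021 -0.0786  0.143 ]]
hinge [[ 0.7585 -0.0954  0.06  ]]
tubeend [[ 0.5487 -0.2384  0.021 ]]
end [[0.5655 0.0175 0.022 ]]
rod pred [[284.38808267 217.27049833]
 [239.05789817 214.73248486]] [[289.14734129 182.05856186]
 [272.69167375 160.85428585]]
[[ 0.969  0.245 -0.   ]
 [ 0.245 -0.969  0.001]
 [ 0.    -0.001 -1.   ]]
```

Jig pose from the fit: origin (0.559, -0.082), yaw -0.065, with the tube's centre at jig y of about -91 mm. The predicted rod position matches both pictures. I'll shut the fingers and travel at height towards the robot side of the rod.

carry_out:
  motion: [0.4,-0.45,-0.02,0,0,0,0,0.83,-0.92,-0.04,0,0,0,0,0.83,-0.92,-0.04,0,0,0,0]
  force: 40

```text
time_s: 0.4
eef_pos: [0.1765, -0.4171, 0.2348]
tool_rot: [0.992, 0.125, 0.0, -0.001]
contact_force: [-0.2, 0.5, -0.5]
grip_width: 0.0437
```

carry_out:
  motion: [0.4,-0.45,-0.02,0,0,0,0,0.83,-0.92,-0.04,0,0,0,0,0.83,-0.92,-0.04,0,0,0,0]

```text
time_s: 0.7
eef_pos: [0.2227, -0.3298, 0.238]
tool_rot: [0.992, 0.125, 0.0, -0.0]
contact_force: [-0.5, 0.3, -0.7]
grip_width: -0.0002
```

carry_out:
  motion: [0.4,-0.45,-0.02,0,0,0,0,0.83,-0.92,-0.04,0,0,0,0,0.83,-0.92,-0.04,0,0,0,0]

```text
time_s: 1.0
eef_pos: [0.2691, -0.2424, 0.2411]
tool_rot: [0.992, 0.126, 0.0, -0.0]
contact_force: [0.3, -1.0, -0.2]
grip_width: 0.0001
```

carry_out:
  motion: [0.4,-0.45,-0.02,0,0,0,0,0.83,-0.92,-0.04,0,0,0,0,0.83,-0.92,-0.04,0,0,0,0]

```text
time_s: 1.3
eef_pos: [0.3154, -0.1554, 0.2442]
tool_rot: [0.992, 0.126, 0.0, -0.0]
contact_force: [-0.0, -0.7, -0.2]
grip_width: 0.0001
```

carry_out:
  motion: [0.4,-0.45,-0.02,0,0,0,0,0.83,-0.92,-0.04,0,0,0,0,0.83,-0.92,-0.04,0,0,0,0]

```text
time_s: 1.6
eef_pos: [0.3618, -0.0685, 0.2473]
tool_rot: [0.992, 0.126, 0.0, -0.0]
contact_force: [-1.1, -0.5, -0.8]
grip_width: 0.0002
```

carry_out:
  motion: [0,0,0,0,0,-0.9,0,0,0,0,0,0,-0.9,0,0,0,0,0,0,-0.9,0,0,0,0,0,0,-0.9,0,0,0,0,0,0,-0.9,0,0,0,0,0,0,-0.9,0,0,0,0,0,0,-0.9,0,0,0,0,0,0,-0.9,0]

```text
time_s: 2.4
eef_pos: [0.3604, -0.0721, 0.2471]
tool_rot: [0.748, 0.664, -0.0, -0.0]
contact_force: [-0.4, -0.6, 0.3]
grip_width: 0.0001
```

carry_out:
  motion: [0,0,0,0,0,-0.517,0,0,0,0,0,0,-0.517,0,0,0,0,0,0,-0.517,0,0,0,0,0,0,-0.517,0,0,0,0,0,0,-0.517,0,0,0,0,0,0,-0.517,0,0,0,0,0,0,-0.517,0,0,0,0,0,0,-0.517,0]

```text
time_s: 3.2
eef_pos: [0.3604, -0.0722, 0.2471]
tool_rot: [0.242, 0.97, -0.0, -0.0]
contact_force: [-0.0, -0.2, -0.3]
grip_width: -0.0
```

```bash
cat >> h.py <<'E'
S=[0.5589,-0.0823,-0.0653,-0.0914]
def rows(wps,yaw=S[2]):
    """wps: (jig x,y,z of TCP, pitch deg below level); prints shift/turn from now"""
    st=state();R0=R.from_quat(st['tool_rot'])
    for x,y,z,p in wps:
        a=np.radians(p);Y=R.from_euler('z',yaw).as_matrix()
        zt=Y@[np.cos(a),0,-np.sin(a)];yt=Y@[0,1,0];M=np.c_[np.cross(yt,zt),yt,zt]
        d=R0.inv().apply(j2w(S,[(x,y,z)])[0]-st['eef_pos'])/.08
        t=(R0.inv()*R.from_matrix(M)).as_rotvec()/np.pi
        print((x,y,z,p),d.round(3),t.round(3))
def now():
    st=state();c,s=np.cos(S[2]),np.sin(S[2]);d=st['eef_pos']-[S[0],S[1],0];zt=R.from_quat(st['tool_rot']).as_matrix()[:,2]
    print('t',st['time_s'],'jig',(c*d[0]+s*d[1]).round(4),(-s*d[0]+c*d[1]).round(4),d[2].round(4),'pitch',np.degrees(np.arcsin(-zt[2])).round(1),'F',st['contact_force'].round(1),'q',st['qpos'].round(2))
E
python3 -c "
from h import *
now();rows([(-.13,0,.2,90),(-.13,0,.2,45)])"
```

```text
t 3.2 jig -0.1987 -0.0028 0.2471 pitch 90.0 F [-0.  -0.2 -0.3] q [-0.42 -0.01 -0.34  1.25 -0.    0.07]
(-0.13, 0, 0.2, 90) [-0.769  0.385  0.588] [-0.    -0.    -0.135]
(-0.13, 0, 0.2, 45) [-0.769  0.385  0.588] [-0.053 -0.246 -0.128]
```

carry_out:
  motion: [-0.3,0.15,0.1,-0.053,-0.246,-0.128,0,-0.77,0.385,0.3,-0.053,-0.246,-0.128,0,-0.77,0.385,0.59,-0.053,-0.246,-0.128,0,-0.77,0.385,0.59,-0.053,-0.246,-0.128,0,-0.77,0.385,0.59,-0.053,-0.246,-0.128,0,-0.77,0.385,0.59,-0.053,-0.246,-0.128,0,-0.77,0.385,0.59,-0.053,-0.246,-0.128,0,-0.77,0.385,0.59,-0.053,-0.246,-0.128,0]

```text
time_s: 4.0
eef_pos: [0.4288, -0.0745, 0.1999]
tool_rot: [0.034, 0.924, -0.014, 0.381]
contact_force: [-0.5, 0.3, 0.5]
grip_width: -0.0001
```

```bash
python3 -c "
from h import *
now();rows([(-.13,0,.12,45),(-.0845,0,.1013,45),(-.0633,0,.1225,45)])
cv2.imwrite('pics/w1.png',read_camera('wrist'))"
```

```text
t 4.0 jig -0.1304 -0.0007 0.1999 pitch 45.2 F [-0.5  0.3  0.5] q [-0.61 -0.32 -1.03  0.15  0.37 -0.4 ]
(-0.13, 0, 0.12, 45) [0.701 0.009 0.712] [-0.002 -0.001 -0.002]
(-0.0845, 0, 0.1013, 45) [0.463 0.014 1.278] [-0.002 -0.001 -0.002]
(-0.0633, 0, 0.1225, 45) [0.088 0.016 1.277] [-0.002 -0.001 -0.002]
```

View pics/w1.png

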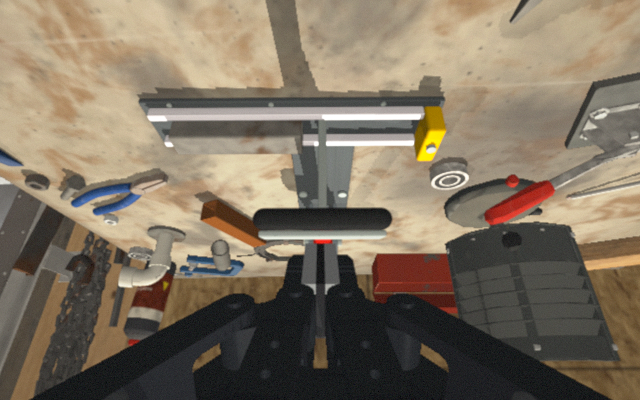

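The wrist view shows the rod at rows 208-230, columns 254-392. Its centre (322) lines up with the shut fingers, so I go below it.

carry_out:
  motion: [0.35,0.01,0.35,0,0,0,0,0.7,0.01,0.71,0,0,0,0,0.7,0.01,0.71,0,0,0,0,0.7,0.01,0.71,0,0,0,0]

```text
time_s: 4.45
eef_pos: [0.4366, -0.0766, 0.1351]
tool_rot: [0.031, 0.927, -0.01, 0.374]
contact_force: [0.0, 0.6, -0.5]
grip_width: -0.0
```

carry_out:
  motion: [-0.24,0.01,0.56,0,0,0,0,-0.24,0.01,0.56,0,0,0,0,-0.24,0.01,0.56,0,0,0,0]

```text
time_s: 4.75
eef_pos: [0.4815, -0.0781, 0.1162]
tool_rot: [0.031, 0.927, -0.01, 0.374]
contact_force: [-1.4, -0.3, -0.6]
grip_width: -0.0002
```

```bash
python3 -c "
from h import *
now()
W=[]
for th in (18,25,32,39,46,53,60,67,74):
    a=np.radians(th);p=max(45,th);b=np.radians(p)
    n=np.array([np.sin(b),np.cos(b)]);z=np.array([np.cos(b),-np.sin(b)])
    q=np.array([.2-.27*np.cos(a),.06+.27*np.sin(a)])-.019*n+.010*z
    W.append((q[0].round(4),0,q[1].round(4),p))
rows(W)"
```

```text
t 4.75 jig -0.0775 -0.0009 0.1162 pitch 46.0 F [-1.4 -0.3 -0.6] q [-0.51 -0.02 -1.16 -0.28  0.31 -0.33]
(np.float64(-0.0631), 0, np.float64(0.1229), 45) [-0.188  0.011  0.065] [ 0.001 -0.006 -0.001]
(np.float64(-0.0511), 0, np.float64(0.1536), 45) [-0.562  0.013 -0.107] [ 0.001 -0.006 -0.001]
(np.float64(-0.0353), 0, np.float64(0.1826), 45) [-0.956  0.014 -0.231] [ 0.001 -0.006 -0.001]
(np.float64(-0.0162), 0, np.float64(0.2094), 45) [-1.36   0.015 -0.306] [ 0.001 -0.006 -0.001]
(np.float64(0.0057), 0, np.float64(0.2338), 46) [-1.769  0.016 -0.335] [ 0.001 -0.    -0.001]
(np.float64(0.0284), 0, np.float64(0.2562), 53) [-2.168  0.017 -0.339] [ 0.001  0.039 -0.001]
(np.float64(0.0535), 0, np.float64(0.2757), 60) [-2.563  0.018 -0.297] [ 0.001  0.078 -0.001]
(np.float64(0.0809), 0, np.float64(0.2919), 67) [-2.95   0.019 -0.205] [ 0.001  0.117 -0.001]
(np.float64(0.1101), 0, np.float64(0.3047), 74) [-3.324  0.019 -0.066] [ 0.001  0.156 -0.001]
```

carry_out:
  motion: [-0.1,0.01,0.03,0,0,0,0,-0.19,0.01,0.065,0,0,0,0,-0.37,0.01,-0.02,0,0,0,0,-0.56,0.01,-0.11,0,0,0,0,-0.76,0.01,-0.17,0,0,0,0,-0.95,0.01,-0.23,0,0,0,0]

```text
time_s: 5.35
eef_pos: [0.5223, -0.0805, 0.1838]
tool_rot: [0.031, 0.926, -0.011, 0.375]
contact_force: [0.8, -0.9, -2.1]
grip_width: 0.0001
```

```bash
python3 -c "
from h import *
now()
W=[]
for th in (32,39,46,53,60,67,74):
    a=np.radians(th);p=max(45,th);b=np.radians(p)
    n=np.array([np.sin(b),np.cos(b)]);z=np.array([np.cos(b),-np.sin(b)])
    q=np.array([.2-.27*np.cos(a),.06+.27*np.sin(a)])-.019*n+.010*z
    W.append((q[0].round(4),0,q[1].round(4),p))
rows(W)
cv2.imwrite('pics/w2.png',read_camera('wrist'))
cv2.imwrite('pics/s2.png',cv2.resize(read_camera('scene')[100:280,230:440],None,fx=2,fy=2))
a=cv2.imread('pics/w2.png');b=cv2.imread('pics/s2.png');a=cv2.resize(a,(420,262));cv2.imwrite('pics/m2.png',np.vstack([a,b[:330]]))"
```

```text
t 5.35 jig -0.0366 -0.0006 0.1838 pitch 45.9 F [ 0.8 -0.9 -2.1] q [-0.45 -0.09 -0.95 -0.02  0.27 -0.28]
(np.float64(-0.0353), 0, np.float64(0.1826), 45) [-0.001  0.007  0.023] [ 0.    -0.005 -0.001]
(np.float64(-0.0162), 0, np.float64(0.2094), 45) [-0.406  0.008 -0.052] [ 0.    -0.005 -0.001]
(np.float64(0.0057), 0, np.float64(0.2338), 46) [-0.815  0.009 -0.08 ] [ 0.     0.001 -0.001]
(np.float64(0.0284), 0, np.float64(0.2562), 53) [-1.213  0.011 -0.084] [ 0.001  0.039 -0.001]
(np.float64(0.0535), 0, np.float64(0.2757), 60) [-1.608  0.012 -0.041] [ 0.001  0.078 -0.001]
(np.float64(0.0809), 0, np.float64(0.2919), 67) [-1.995  0.013  0.052] [ 0.001  0.117 -0.001]
(np.float64(0.1101), 0, np.float64(0.3047), 74) [-2.369  0.014  0.192] [ 0.001  0.156 -0.001]
```

View pics/m2.png

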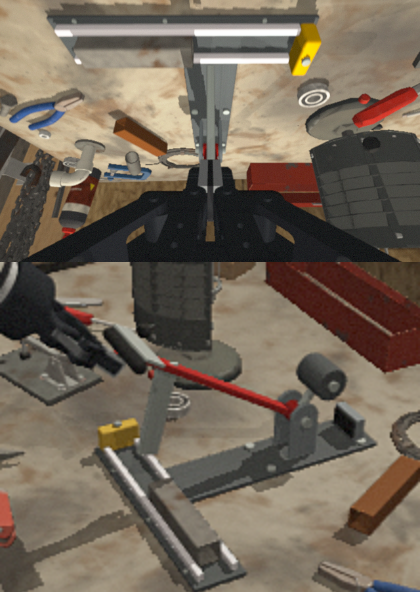

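The scene crop shows the arm lifted, with the fingertips under the rod at about (120,350), and the force is about 2 N. I continue along the arc.

carry_out:
  motion: [-0.2,0.005,-0.03,0,0,0,0,-0.4,0.01,-0.05,0,0,0,0,-0.6,0.01,-0.065,0,0,0,0,-0.81,0.01,-0.08,0,0,0,0,-1.0,0.01,-0.085,0,0.02,0,0]

```text
time_s: 5.95
eef_pos: [0.5733, -0.0828, 0.2413]
tool_rot: [0.032, 0.938, -0.009, 0.344]
contact_force: [-0.7, 0.4, -2.4]
grip_width: 0.0002
```

```bash
python3 -c "
from h import *
now()
W=[]
for th in (49,53,57,60,64,67,70,74):
    a=np.radians(th);p=max(45,th);b=np.radians(p)
    n=np.array([np.sin(b),np.cos(b)]);z=np.array([np.cos(b),-np.sin(b)])
    q=np.array([.2-.27*np.cos(a),.06+.27*np.sin(a)])-.019*n+.010*z
    W.append((q[0].round(4),0,q[1].round(4),p))
rows(W)"
```

```text
t 5.95 jig 0.0144 0.0004 0.2413 pitch 49.7 F [-0.7  0.4 -2.4] q [-0.39 -0.05 -0.67  0.28  0.21 -0.25]
(np.float64(0.0151), 0, np.float64(0.2438), 49) [-0.027 -0.005 -0.018] [ 0.001 -0.004 -0.001]
(np.float64(0.0284), 0, np.float64(0.2562), 53) [-0.254 -0.004 -0.029] [ 0.001  0.018 -0.001]
(np.float64(0.0425), 0, np.float64(0.2677), 57) [-0.481 -0.003 -0.024] [ 0.001  0.041 -0.001]
(np.float64(0.0535), 0, np.float64(0.2757), 60) [-0.651 -0.003 -0.012] [ 0.001  0.057 -0.001]
(np.float64(0.0689), 0, np.float64(0.2854), 64) [-0.876 -0.002  0.02 ] [ 0.001  0.079 -0.001]
(np.float64(0.0809), 0, np.float64(0.2919), 67) [-1.043e+00 -1.000e-03  5.500e-02] [ 0.001  0.096 -0.001]
(np.float64(0.0932), 0, np.float64(0.2978), 70) [-1.208e+00 -1.000e-03  9.900e-02] [ 0.001  0.113 -0.001]
(np.float64(0.1101), 0, np.float64(0.3047), 74) [-1.425 -0.     0.169] [ 0.001  0.135 -0.001]
```

carry_out:
  motion: [-0.13,0,-0.02,0,0.01,0,0,-0.25,0,-0.03,0,0.02,0,0,-0.37,0,-0.025,0,0.03,0,0,-0.48,0,-0.02,0,0.04,0,0,-0.57,0,-0.02,0,0.05,0,0,-0.65,0,-0.01,0,0.06,0,0,-0.76,0,0.0,0,0.07,0,0,-0.87,0,0.02,0,0.08,0,0]

```text
time_s: 6.75
eef_pos: [0.6285, -0.0871, 0.2864]
tool_rot: [0.033, 0.974, -0.006, 0.225]
contact_force: [0.5, 0.2, 0.4]
grip_width: -0.0001
```

```bash
python3 -c "
from h import *
now()
W=[]
for th in (64,67,70,74,78):
    a=np.radians(th);p=max(45,th);b=np.radians(p)
    n=np.array([np.sin(b),np.cos(b)]);z=np.array([np.cos(b),-np.sin(b)])
    q=np.array([.2-.27*np.cos(a),.06+.27*np.sin(a)])-.019*n+.010*z
    W.append((q[0].round(4),0,q[1].round(4),p))
rows(W)"
```

```text
t 6.75 jig 0.0698 -0.0003 0.2864 pitch 64.0 F [0.5 0.2 0.4] q [-0.32  0.13 -0.18  0.81  0.11 -0.22]
(np.float64(0.0689), 0, np.float64(0.2854), 64) [0.016 0.003 0.007] [ 0.001 -0.    -0.001]
(np.float64(0.0809), 0, np.float64(0.2919), 67) [-0.155  0.004 -0.001] [ 0.001  0.016 -0.001]
(np.float64(0.0932), 0, np.float64(0.2978), 70) [-0.325  0.004  0.   ] [ 0.001  0.033 -0.001]
(np.float64(0.1101), 0, np.float64(0.3047), 74) [-0.553  0.005  0.015] [ 0.001  0.055 -0.001]
(np.float64(0.1274), 0, np.float64(0.3104), 78) [-0.779  0.005  0.046] [ 0.001  0.078 -0.001]
```

carry_out:
  motion: [-0.08,0,0,0,0.01,0,0,-0.16,0,0,0,0.018,0,0,-0.25,0,0,0,0.025,0,0,-0.33,0,0,0,0.033,0,0,-0.44,0,0.01,0,0.045,0,0,-0.55,0,0.015,0,0.055,0,0,-0.55,0,0.015,0,0.055,0,0]

```text
time_s: 7.45
eef_pos: [0.6697, -0.0901, 0.3042]
tool_rot: [0.033, 0.99, -0.003, 0.14]
contact_force: [-0.5, 0.9, -0.7]
grip_width: -0.0001
```

```bash
python3 -c "
from h import *
now()
cv2.imwrite('pics/s3.png',cv2.resize(read_camera('scene')[80:280,230:440],None,fx=2.5,fy=2.5))"
```

```text
t 7.45 jig 0.1111 -0.0006 0.3042 pitch 73.9 F [-0.5  0.9 -0.7] q [-0.28  0.32  0.18  1.16  0.06 -0.21]
```

View pics/s3.png

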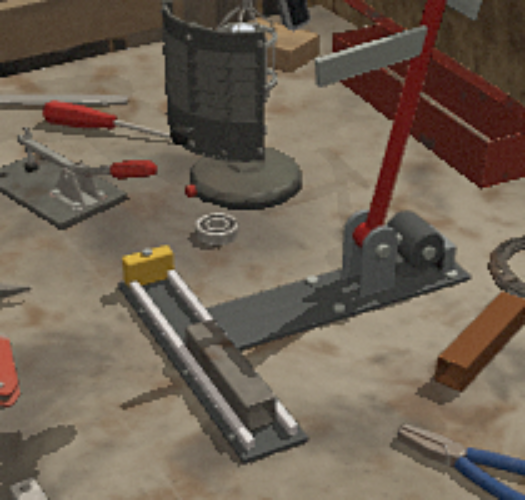

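The arm stands fully raised: the counterweight is down at the back stop near (420,240) and the blade points at the robot near (325,70). I back straight off towards the robot, above the blade.

carry_out:
  motion: [0.48,0,-0.14,0,0,0,0,0.96,0,-0.28,0,0,0,0,0.96,0,-0.28,0,0,0,0]

```text
time_s: 7.8
eef_pos: [0.5844, -0.0836, 0.3049]
tool_rot: [0.033, 0.99, -0.003, 0.14]
contact_force: [1.0, -0.1, -0.2]
grip_width: 0.0
```

carry_out:
  motion: [0.48,0,-0.14,0,0.09,0,0,0.96,0,-0.28,0,0.09,0,0,0.96,0,-0.28,0,0.09,0,0]

```text
time_s: 8.1
eef_pos: [0.507, -0.079, 0.3046]
tool_rot: [0.033, 0.999, 0.002, -0.003]
contact_force: [0.7, 0.5, -0.1]
grip_width: -0.0001
```

```bash
python3 -c "
from h import *
now();rows([(0,-.205,.305,90),(0,-.205,.1,90)])
cv2.imwrite('pics/s4.png',np.hstack([cv2.resize(read_camera('scene')[40:260,230:430],None,fx=2,fy=2),cv2.resize(read_camera('top')[60:280,200:370],None,fx=2,fy=2)]))"
```

```text
t 8.1 jig -0.052 -0.0001 0.3046 pitch 89.6 F [ 0.7  0.5 -0.1] q [-0.31  0.24  0.11  1.45  0.   -0.25]
(0, -0.205, 0.305, 90) [-0.652 -2.56  -0.02 ] [ 0.001 -0.002 -0.   ]
(0, -0.205, 0.1, 90) [-0.668 -2.571  2.543] [ 0.001 -0.002 -0.   ]
```

View pics/s4.png

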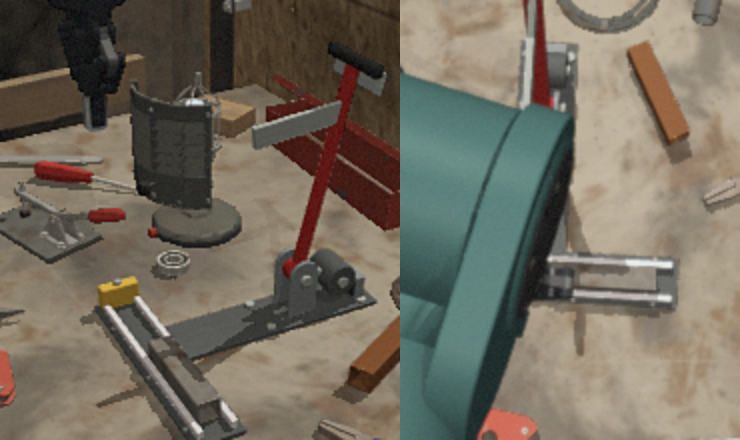

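The arm stays raised on its back stop and the gripper is clear. I move to behind the tube.

carry_out:
  motion: [-0.2,-0.45,0,0,0,0,0,-0.3,-0.9,0,0,0,0,0,-0.3,-0.9,0,0,0,0,0]

```text
time_s: 8.5
eef_pos: [0.5295, -0.156, 0.3036]
tool_rot: [0.034, 0.999, 0.001, 0.001]
contact_force: [-0.4, -0.4, -0.6]
grip_width: -0.0
```

carry_out:
  motion: [-0.2,-0.45,0,0,0,0,0,-0.35,-0.9,0,0,0,0,0,-0.35,-0.9,0,0,0,0,0]

```text
time_s: 8.8
eef_pos: [0.5527, -0.2296, 0.303]
tool_rot: [0.034, 0.999, 0.001, 0.0]
contact_force: [1.2, 0.4, -0.6]
grip_width: -0.0001
```

carry_out:
  motion: [0,-0.4,0.4,0,0,0,0,0,-0.76,0.8,0,0,0,0,0,-0.76,0.98,0,0,0,0]

```text
time_s: 9.1
eef_pos: [0.5468, -0.2884, 0.2226]
tool_rot: [0.034, 0.999, 0.002, -0.001]
contact_force: [-0.4, 1.3, -0.5]
grip_width: -0.0001
```

carry_out:
  motion: [0,0,0.5,0,0,0,0,0,0,0.98,0,0,0,0,0,0,0.98,0,0,0,0]

```text
time_s: 9.4
eef_pos: [0.5455, -0.2844, 0.1433]
tool_rot: [0.033, 0.999, 0.004, -0.003]
contact_force: [-1.0, 0.5, 0.1]
grip_width: 0.0002
```

```bash
python3 -c "
from h import *
now();rows([(0,-.205,.1,90),(0,-.205,.025,90)])
cv2.imwrite('pics/w5.png',read_camera('wrist'))"
```

```text
t 9.4 jig -0.0002 -0.2025 0.1433 pitch 89.5 F [-1.   0.5  0.1] q [-0.61  0.46  0.02  1.14  0.   -0.55]
(0, -0.205, 0.1, 90) [-0.005 -0.035  0.541] [ 0.002 -0.002 -0.   ]
(0, -0.205, 0.025, 90) [-0.01  -0.042  1.479] [ 0.002 -0.002 -0.   ]
```

View pics/w5.png

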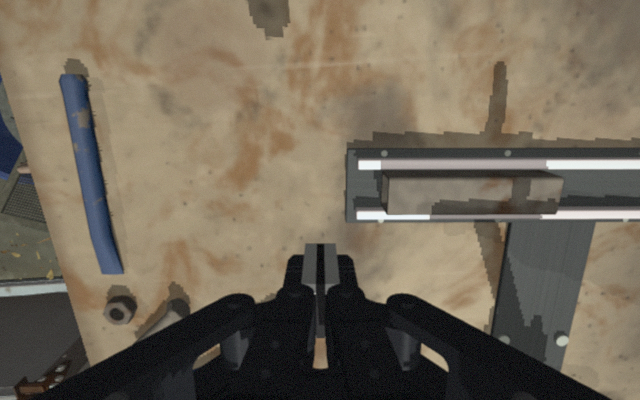

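The wrist view shows the tube's near end at about column 383, rows 172-213, between the rails, with the fingers clear of the track end. I check x, y against this picture.

```bash
python3 -c "
from h import *
st=state();p=camera_params('wrist');T=p['tool_from_camera'];M=R.from_quat(st['tool_rot']).as_matrix()
o=M@T[:3,3]+st['eef_pos']
c,s=np.cos(S[2]),np.sin(S[2])
for u,v,z in((381,171,.036),(386,213,.036),(357,164,.017),(356,215,.017)):
    d=M@T[:3,:3]@np.linalg.inv(p['K'])@[u,v,1];w=o+d*(z-o[2])/d[2]-[S[0],S[1],0]
    print((c*w[0]+s*w[1]).round(4),(-s*w[0]+c*w[1]).round(4))
"
```

```text
-0.0172 -0.1573
0.0158 -0.1518
-0.0188 -0.1732
0.0241 -0.1727
```

carry_out:
  motion: [0,-0.02,0.4,0,0,0,0,0,-0.03,0.8,0,0,0,0,0,-0.03,0.8,0,0,0,0]

```text
time_s: 9.75
eef_pos: [0.5467, -0.2878, 0.0824]
tool_rot: [0.033, 0.999, 0.002, -0.001]
contact_force: [-0.8, -0.4, 0.1]
grip_width: -0.0
```

carry_out:
  motion: [0,0,0.4,0,0,0,0,0,0,0.71,0,0,0,0,0,0,0.71,0,0,0,0,0,0,0.71,0,0,0,0]

```text
time_s: 10.15
eef_pos: [0.5482, -0.2889, 0.0289]
tool_rot: [0.033, 0.999, 0.001, 0.0]
contact_force: [-0.9, -0.0, 0.4]
grip_width: 0.0002
```

```bash
python3 -c "
from h import *
now();rows([(0.001,-.165,.025,90),(.001,-.11,.025,90),(.001,-.055,.025,90),(.001,-.044,.025,90)])"
```

```text
t 10.15 jig 0.0028 -0.2068 0.0289 pitch 89.8 F [-0.9 -0.   0.4] q [-0.62  0.54 -0.17  0.86  0.   -0.55]
(0.001, -0.165, 0.025, 90) [0.023 0.523 0.05 ] [ 0.001  0.    -0.   ]
(0.001, -0.11, 0.025, 90) [0.023 1.21  0.052] [ 0.001  0.    -0.   ]
(0.001, -0.055, 0.025, 90) [0.024 1.898 0.054] [ 0.001  0.    -0.   ]
(0.001, -0.044, 0.025, 90) [0.024 2.035 0.054] [ 0.001  0.    -0.   ]
```

carry_out:
  motion: [0.02,0.2,0.0,0,0,0,0,0.02,0.35,0.0,0,0,0,0,0.02,0.45,0.0,0,0,0,0,0.02,0.52,0.0,0,0,0,0,0.02,0.6,0.0,0,0,0,0,0.02,0.7,0.0,0,0,0,0,0.02,0.8,0.0,0,0,0,0,0.02,0.9,0.0,0,0,0,0]

```text
time_s: 10.95
eef_pos: [0.5505, -0.2162, 0.0269]
tool_rot: [0.033, 0.999, 0.001, -0.0]
contact_force: [-0.2, -4.5, 4.3]
grip_width: -0.0003
```

```bash
python3 -c "
from h import *
now();rows([(.001,-.055,.025,90),(.001,-.044,.025,90)])"
```

```text
t 10.95 jig 0.0004 -0.1342 0.0269 pitch 89.8 F [-0.2 -4.5  4.3] q [-0.51  0.51 -0.25  0.82  0.   -0.45]
(0.001, -0.055, 0.025, 90) [-0.007  0.99   0.027] [ 0.001 -0.    -0.   ]
(0.001, -0.044, 0.025, 90) [-0.007  1.127  0.027] [ 0.001 -0.    -0.   ]
```

carry_out:
  motion: [0,0.12,0,0,0,0,0,0,0.24,0,0,0,0,0,0,0.36,0,0,0,0,0,0,0.48,0,0,0,0,0,0,0.6,0,0,0,0,0,0,0.72,0,0,0,0,0,0,0.82,0,0,0,0,0,0,0.88,0,0,0,0,0]

```text
time_s: 11.75
eef_pos: [0.5549, -0.1453, 0.0269]
tool_rot: [0.033, 0.999, 0.002, -0.001]
contact_force: [-0.5, -6.1, 4.3]
grip_width: 0.0003
```

```bash
python3 -c "
from h import *
now();rows([(.001,-.05,.027,90),(.001,-.044,.027,90)])
a=read_camera('wrist');b=read_camera('scene')
cv2.imwrite('pics/w6.png',np.hstack([cv2.resize(a[100:260,240:],None,fx=1.1,fy=1.1),cv2.resize(b[150:270,250:360],(323,352))[:176]]) if 0 else a)"
```

```text
t 11.75 jig 0.0001 -0.0631 0.0269 pitch 89.8 F [-0.5 -6.1  4.3] q [-0.4   0.48 -0.3   0.8   0.   -0.33]
(0.001, -0.05, 0.027, 90) [-0.011  0.164 -0.   ] [ 0.001 -0.    -0.   ]
(0.001, -0.044, 0.027, 90) [-0.011  0.239 -0.   ] [ 0.001 -0.    -0.   ]
```

View pics/w6.png

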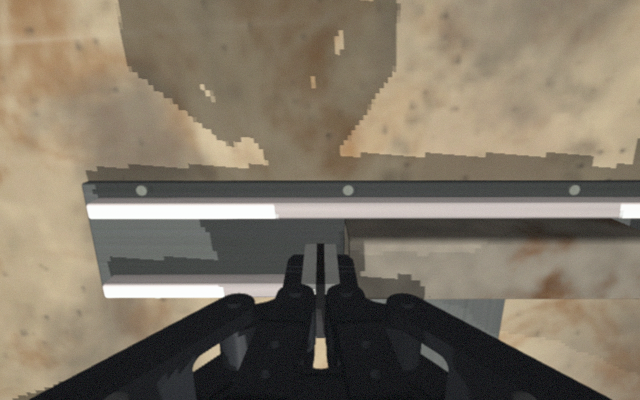

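The fingers push on the tube's end face (column about 345), and the tube slides straight at about 6 N. I go on in small steps and watch for the force to rise.

carry_out:
  motion: [0,0.04,0,0,0,0,0,0,0.08,0,0,0,0,0,0,0.12,0,0,0,0,0,0,0.12,0,0,0,0,0]

```text
time_s: 12.25
eef_pos: [0.5553, -0.136, 0.0268]
tool_rot: [0.033, 0.999, 0.002, -0.001]
contact_force: [-0.4, 0.2, 0.7]
grip_width: -0.0001
```

carry_out:
  motion: [0,0.02,0,0,0,0,0,0,0.04,0,0,0,0,0,0,0.06,0,0,0,0,0,0,0.06,0,0,0,0,0]

```text
time_s: 12.65
eef_pos: [0.5558, -0.1315, 0.0269]
tool_rot: [0.033, 0.999, 0.002, -0.001]
contact_force: [0.2, 0.0, 0.1]
grip_width: -0.0001
```

carry_out:
  motion: [0,0.02,0,0,0,0,0,0,0.04,0,0,0,0,0,0,0.06,0,0,0,0,0,0,0.06,0,0,0,0,0]

```text
time_s: 13.05
eef_pos: [0.5562, -0.1267, 0.027]
tool_rot: [0.033, 0.999, 0.002, -0.001]
contact_force: [-0.1, 0.2, 0.9]
grip_width: 0.0
```

```bash
python3 -c "
from h import *
now()
b=read_camera('scene');cv2.imwrite('pics/s7.png',cv2.resize(b[150:280,250:370],None,fx=4.5,fy=4.5,interpolation=cv2.INTER_CUBIC))"
```

```text
t 13.05 jig 0.0002 -0.0445 0.027 pitch 89.8 F [-0.1  0.2  0.9] q [-0.37  0.48 -0.3   0.79  0.   -0.3 ]
```

View pics/s7.png

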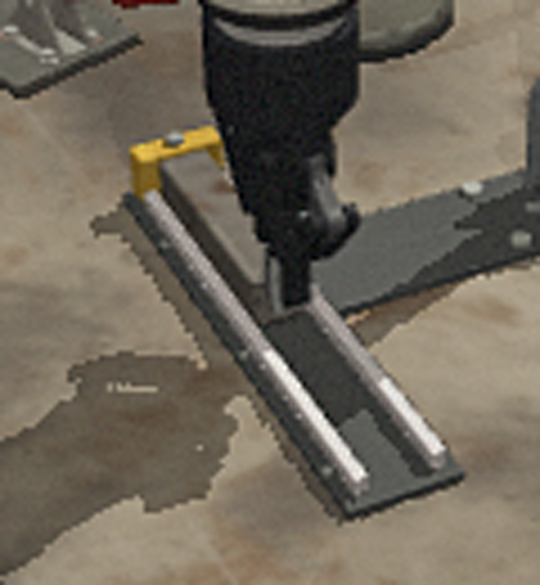

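The tube's end is at or very near the yellow stop. I push on gently until the force shows firm contact.

carry_out:
  motion: [0,0.02,0,0,0,0,0,0,0.04,0,0,0,0,0,0,0.04,0,0,0,0,0]

```text
time_s: 13.4
eef_pos: [0.5564, -0.1243, 0.0271]
tool_rot: [0.033, 0.999, 0.001, -0.001]
contact_force: [-1.5, -6.3, -1.4]
grip_width: -0.0001
```

carry_out:
  motion: [0,0.02,0,0,0,0,0,0,0.04,0,0,0,0,0,0,0.04,0,0,0,0,0]

```text
time_s: 13.7
eef_pos: [0.557, -0.1236, 0.0275]
tool_rot: [0.034, 0.999, -0.002, -0.0]
contact_force: [-2.5, -23.0, -0.3]
grip_width: 0.0002
```

The force jumped to 23 N and the motion stopped, so the tube is seated. I back off along the track, then go up and away.

carry_out:
  motion: [0,-0.15,0,0,0,0,0,0,-0.4,0,0,0,0,0,0,-0.5,-0.1,0,0,0,0,0,-0.5,-0.5,0,0,0,0,0,-0.5,-1.0,0,0,0,0,0,-0.5,-1.0,0,0,0,0]

```text
time_s: 14.3
eef_pos: [0.5561, -0.1615, 0.1119]
tool_rot: [0.033, 0.999, 0.001, 0.003]
contact_force: [1.5, -0.4, -0.6]
grip_width: 0.0002
```

carry_out:
  motion: [0.4,-0.4,-0.4,0,0,0,0,0.8,-0.9,-0.9,0,0,0,0,0.8,-0.9,-0.9,0,0,0,0,0.8,-0.9,-0.9,0,0,0,0]

```text
time_s: 14.7
eef_pos: [0.4852, -0.2302, 0.1804]
tool_rot: [0.034, 0.999, 0.001, 0.001]
contact_force: [-0.0, -0.3, -0.6]
grip_width: 0.0001
```

carry_out:
  motion: [0.4,-0.4,-0.2,0,0,0,0,0.8,-0.9,-0.4,0,0,0,0,0.8,-0.9,-0.4,0,0,0,0,0.8,-0.9,-0.4,0,0,0,0]

```text
time_s: 15.1
eef_pos: [0.4169, -0.2965, 0.2098]
tool_rot: [0.034, 0.999, 0.002, -0.001]
contact_force: [-0.0, -0.4, -0.2]
grip_width: -0.0003
```

```bash
python3 -c "
from h import *
now()
for y in(.035,): print('home tube top corners',proj('top',j2w(S,[(a,y+b,.036) for a in(-.015,.015) for b in(-.065,.065)])).round(1).tolist())
b=cv2.resize(read_camera('scene')[40:260,230:430],None,fx=1.8,fy=1.8);a=cv2.resize(read_camera('top')[160:226,205:305],None,fx=3.6,fy=6)
cv2.imwrite('pics/f.png',np.hstack([b,a]))"
```

```text
t 15.1 jig -0.1277 -0.223 0.2098 pitch 89.7 F [-0.  -0.4 -0.2] q [-0.78  0.25 -0.12  1.2   0.   -0.71]
home tube top corners [[278.6, 203.1], [225.4, 200.1], [279.4, 191.0], [226.3, 188.0]]
```

View pics/f.png

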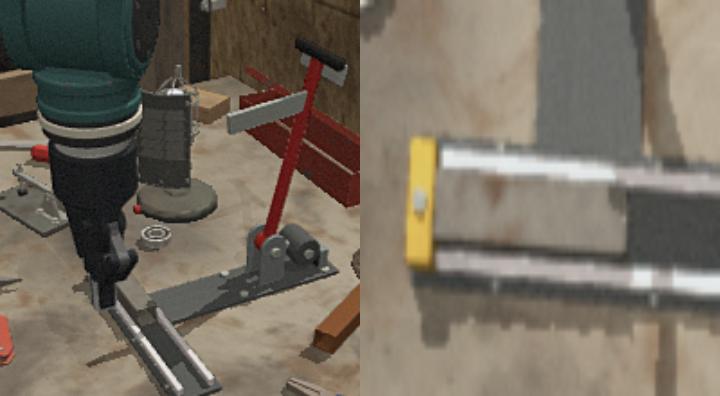

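The top crop shows the tube flush against the yellow stop. Its rear end is at column 279.2, against 279 predicted for home. The arm stands raised and the gripper is clear.

```bash
python3 -c "
from rig import *
print(hand_in())"
```

```text
the job is handed in; nothing more can be done
None
```

I pushed the red stop arm up past its balance point from below its rubber rod, with the fingers shut, using about 2 N. It fell back onto its stop and stayed raised. I then pushed the steel tube along the track until the force rose from about 6 N to 23 N and the motion stopped at the yellow stop. After that I backed off clear and handed in at about 15 s.

- **Tube:** in the top view its end is flush with the stop. Its rear end is at column 279.2, against 279 predicted for home.
- **Arm and gripper:** the scene view shows the arm still raised and the gripper clear, with contact force near zero.
- **Loose things:** I kept the gripper clear of them and saw no sign of any being moved, but I did not check each one separately.
- **Disagreement:** during the last part of the push the force briefly read zero before firm contact returned. I took this as the tube slipping a little ahead of the fingers.

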